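Wedge the rocking parts chest

TASK

The small parts chest on the bench rocks because its front right foot is too short. Press down on the top of the chest over that foot to feel it rock and let go again; then push the wooden wedge along the bench, thin end first, under that foot from the right until the chest sits level and no longer rocks. Finish while still pressing down firmly on the chest over that foot, and hold it there: the wedge must carry the press and the chest stay level. Only push and press, never lift anything; leave the chest where it stands and the things around it alone.

Things in the scene. Friction and masses are not known exactly. Their poses are not given: they have to be found in the camera images.
- chest: grey steel parts chest, closed, 196 (x) x 236 (y) mm, flat top 60 mm up, underside 20 mm up, about 2.2 kg, loose, on four square 26 mm feet centred at x = +-83, y = +-103 mm. Origin: middle of its footprint at bench level; x points to its back, y to its left, z up; two drawer fronts stick out 9 mm at -x. Stands level on three feet; the front right one (-x, -y) is short. Drawers do not open
- short_foot (a point): point on the bench under the middle of the short foot, chest's axes; the foot reaches 13 mm to each side, the chest's right wall is 15 mm to -y. The foot ends an unknown 5 to 9 mm above the bench. Some 3 to 12 N of press above it tips the chest until it touches the bench; released, the chest tips back level by itself
- press_spot (a point): point over the short foot, 60 mm above the bench, where to press on the chest's flat top; the chest's corner is 15 mm farther to -x and -y
- wedge: loose wooden wedge, 130 long (x), 50 wide (y), 90 g; flat below, top slopes evenly from 2 mm thick at the tip (+x) to 16 mm at the upright tail (-x). Origin: centre of underside. Lies right of the chest, tip towards it, not quite lined up with the short foot. Slides freely until 28 to 65 mm of it are past the foot's outer edge; over 5 N pushes on and lifts the corner 1 mm per 9 mm
- wedge_tip (a point): middle of the thin end of the wedge, at bench level; x points out of the tip
- wedge_tail (a point): middle of the upright 16 x 50 mm tail face of the wedge, 8 mm above its underside, where to push
- beech_block: bystander: beech block 26x70x22 mm, origin under its centre
- jar: bystander: round screw jar with white lid, 44 mm wide, 55 mm high, origin under its centre
- blue_case: bystander: small blue case 50x70x24 mm, origin under its centre
- tape: bystander: roll of cream tape lying flat, 87 mm wide, 19 mm high, origin under its centre
- stone: bystander: smooth brown pebble 38x52x27 mm, origin under its centre
Mind the look-alikes: they are no part of the job. There is more than one size of the wedge; the job needs the middle-sized.

How it is judged:
By the outcome, as a careful person would: the job done as asked, in the order asked, and still so for the second after the job is handed in, while the arm keeps its last pose, push and grip.
It also fails if it takes over 64 s, if anything falls off the work surface, if the arm or the gripper's body presses on something with over 40 N, if the wrist force passes 120 N, or if a joint passes its speed limit or range.

ROBOT

A 6-joint arm with a two-finger parallel gripper is mounted at the origin on a cart in front of the work surface, level with it; the furniture and walls round the work are solid. World frame = base frame: x ahead of the robot, y to its left, z up, the work surface at z = 0. Lengths are in m, angles in rad, forces in N, time in s.
With the tool pointing down it reaches from about 0.325 to 0.9 m from the base axis. Payload 6.1 kg.
Tool frame: the origin (TCP) lies midway between the tips of the shut fingers; the grasp point (between the pads) lies 19 mm behind it (arm.grasp_offset is the distance from the TCP to the grasp point, in m); z points along the fingers, y is the direction in which the jaws open and shut (so a half turn about z gives the same grasp; the last joint's range is limited). The gripper opens to 87 mm and grips with 3 to 60 N. Pads are 19 mm wide; open, the fingers measure 117 mm over their backs; the gripper's body (75 mm by 190 mm) begins 51 mm behind the grasp point.
Start: joints at [-1.38, 0.22, 1.526, -0, 1.395, -0.126], TCP at [0.195, -0.594, 0.223] pointing down, gripper open.
Joint ranges: [-2.98, 2.98], [-0.91, 2.08], [0.09, 2.57], [-1.24, 4.39], [0.2, 2.65], [-2.68, 2.68]. Speed limits (rad/s): [2.57, 2.57, 3.01, 3.14, 3.14, 3.14].

INTERFACE

Orientations are given as a unit quaternion [w, x, y, z].
In Python, from workcell import arm gives the robot as it stands.
- The arm moves only by the tool jog_arm, never from a script. Its argument "moves" is a list of rows, each a list of 7 numbers: the turn, a rotation vector about the world's x, y, z in rad, then the shift along the world's x, y, z in cm, then the opening, from 0 (shut) to 1 (fully open). A call has 1 to 8 rows; each row is the pose to reach, as a shift and turn from the pose commanded when the call began; what a row does not reach only later rows make up. A row lasts 1/10 s, in which the tool goes at most 50 mm and 8.59 degrees, less where a joint would pass 70% of its speed; a pose out of reach is approached as far as the arm can. A call with a gripper value outside its range is refused whole. The fingers move at their own pace and stop on an object; "force" is the grip in N (left out, the last holds). Time passes only in rows, so rows that repeat a pose let the fingers close. It gives the time, the measured TCP pose, the force and the opening at its end, in the units of the state.
- arm.get_obs(): the state, without advancing time (a new reading comes with each control period).
- arm.snapshot(name): name is "scene" or "side" or "wrist"; returns a dict with "image" (384x512x3 uint8, red, green, blue), "range_z" (384x512 float32, m along the optical axis (not along the pixel's ray), 0 where there is no reading), "intrinsics" (3x3 intrinsics, pixels), "rvec" (rotation vector, rad) and "tvec" (3), from world to camera coordinates, as OpenCV has them; the wrist camera has in their place "mount" (4x4, takes a point from camera to tool coordinates, whose origin is the TCP and whose axes are the flange's). Camera axes: x right, y down, z forward; pixel columns grow to the right and rows downward; lengths in m; the calibration is good to about 2 mm. A picture is of the moment at which its call begins: read the wrist's pose just before it.
- arm.job_done(): hands the job in, once; it reports no verdict.
The state is a dict: "time_s": time; "qpos": joint angles; "qvel": joint speeds; "tau": joint torques, N m; "tcp_pos": TCP position; "orientation": TCP orientation; "wrist_force": force on the tool from outside, world axes, zero at the start; "ft_torque": the same for the moment, N m; "gripper_width": opening from 0.0 (shut) to 1.0 (fully open).
Only numpy, scipy, OpenCV 4.12 (cv2) and the standard library are available. Lean on these libraries where they do the work, as an engineer would, in place of code of your own. Each camera call takes 0.05 s, during which the arm holds its last target.

## Working session

There is one attempt and no reset: what is moved stays moved. The work goes in short steps, Python scripts to look and compute and a tool call to move; the robot and the scene stay as the last step left them, time stands still between calls to the robot, and variables do not carry over. Pictures are saved under pics/ and viewed, and the job is handed in when it is done.

Besides the shell and the picture viewer there is one more tool, called as name(argument=value, ...), one argument or row to a line, values as JSON. jog_arm: Moves the arm, as the interface text tells. Its arguments: {"type":"object","properties":{"moves":{"type":"array","items":{"type":"array","items":{"type":"number"}}},"force":{"type":"number"}},"required":["moves"]}

```bash
mkdir -p pics; ls; cat > h.py <<'E'
import numpy as np,cv2
from workcell import arm
from scipy.spatial.transform import Rotation as R
def snap(n):
    o=arm.get_obs(); s=arm.snapshot(n)
    K=np.array(s["intrinsics"])
    if n=="wrist":
        q=o["orientation"];T=np.eye(4);T[:3,:3]=R.from_quat([q[1],q[2],q[3],q[0]]).as_matrix();T[:3,3]=o["tcp_pos"]
        M=T@np.array(s["mount"])
    else:
        W=np.eye(4);W[:3,:3]=cv2.Rodrigues(np.array(s["rvec"],float))[0];W[:3,3]=np.array(s["tvec"]).ravel();M=np.linalg.inv(W)
    return s["image"],s["range_z"],K,M
def onplane(u,v,K,M,z):
    d=M[:3,:3]@np.linalg.inv(K)@np.array([u,v,1.]);c=M[:3,3]
    return c+d*(z-c[2])/d[2]
def cloud(rz,K,M):
    v,u=np.indices(rz.shape);P=np.stack([(u-K[0,2])/K[0,0]*rz,(v-K[1,2])/K[1,1]*rz,rz],-1)
    W=P@M[:3,:3].T+M[:3,3];W[rz<=0]=np.nan;return W
def save(n,im):cv2.imwrite("pics/"+n,cv2.cvtColor(im,cv2.COLOR_RGB2BGR))
E
python3 - <<'E'
from h import *
o=arm.get_obs();print(o["tcp_pos"],o["orientation"],o["wrist_force"],o["time_s"])
for n in("scene","side","wrist"):
    im,rz,K,M=snap(n);save(n+"0.png",im);np.savez(n+"0.npz",im=im,rz=rz,K=K,M=M)
E
```

```text
pics
[ 0.1946047  -0.59327346  0.22140634] [-9.90078394e-04  9.87480867e-01  1.57735719e-01 -1.07671411e-05] [-0.4063845   0.04378886 -0.28298029] 0.0
```

View pics/scene0.png

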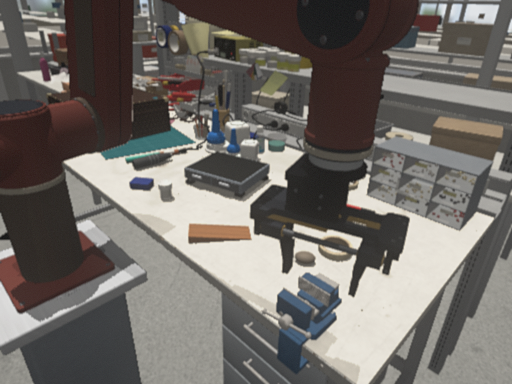

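View pics/side0.png

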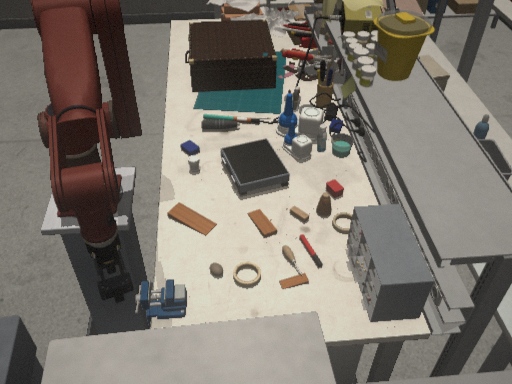

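View pics/wrist0.png

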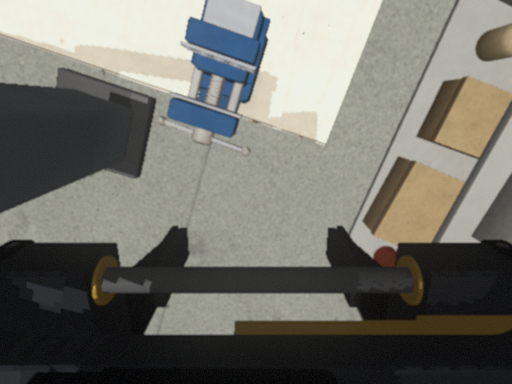

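The side view shows the chest at about (255,166). There are three orange-brown wedges, at (192,218), (262,222) and (294,281). I'll measure each one.

```bash
python3 - <<'E'
from h import *
d=np.load("side0.npz");im,rz,K,M=[d[k] for k in("im","rz","K","M")]
W=cloud(rz,K,M);print(K[0,0],M[:3,3])
for p in[(192,218),(262,222),(294,281),(255,160),(200,260),(299,214),(247,273)]:print(p,W[p[1],p[0]],im[p[1],p[0]])
hsv=cv2.cvtColor(im,cv2.COLOR_RGB2HSV)
m=((hsv[...,0]<14)&(hsv[...,1]>110)&(hsv[...,2]>60)).astype(np.uint8)
n,l,s,c=cv2.connectedComponentsWithStats(m)
for i in range(1,n):
  if s[i,4]>80 and s[i,0]>150:
    pts=np.argwhere(l==i)
    w=np.array([onplane(u,v,K,M,.008)[:2] for v,u in pts])
    r=cv2.minAreaRect((w*1000).astype(np.float32));print(s[i],c[i],r)
    bx=cv2.boxPoints(r)
    zs=W[l==i];print(np.nanmin(zs,0),np.nanmax(zs,0))
c=im[100:310,150:360];save("side0z.png",cv2.resize(c,None,fx=2.8,fy=2.8,interpolation=cv2.INTER_CUBIC))
E
```

```text
496.4824842457515 [ 0.46587405 -1.39079643  1.25113875]
(192, 218) [ 0.37512458 -0.16141221  0.01335661] [160 110  74]
(262, 222) [ 0.61621245 -0.20345509  0.01457551] [161 113  77]
(294, 281) [ 0.68869559 -0.45725994  0.00668536] [164 113  78]
(255, 160) [0.61868887 0.07517853 0.06579745] [54 53 50]
(200, 260) [ 0.39917951 -0.34009591 -0.00203666] [218 216 197]
(299, 214) [ 0.74804763 -0.18453554  0.02313566] [170 139 108]
(247, 273) [ 0.54665016 -0.40737349 -0.00086639] [219 216 197]
[222   4  23  17 130] [230.09230769  12.52307692] ((602.8760375976562, 1613.7919921875), (140.05213928222656, 230.9490509033203), 21.49626922607422)
[0.5575869  1.11174824 0.05684945] [0.68003304 1.45925389 0.16993635]
[282  49  24  11 170] [294.1         53.69411765] ((921.0126953125, 1031.6341552734375), (100.60655212402344, 127.87704467773438), 65.23613739013672)
[0.81375955 0.58860031 0.03061277] [0.94267905 1.03654667 0.22042108]
[327 180  17  13 125] [334.64  185.704] ((908.0798950195312, -32.73249053955078), (42.59738540649414, 61.74907684326172), 22.83915138244629)
[ 0.87435308 -0.09840739  0.0
[... 270 characters left out ...]
  0.02661994]
[249 210  27  25 318] [261.68238994 221.81761006] ((615.6821899414062, -194.33712768554688), (48.51224136352539, 114.9981689453125), 23.86607551574707)
[ 0.57521424 -0.26094781 -0.00154136] [ 0.65733555 -0.13376344  0.02390412]
[300 235  16  21 101] [307.15841584 244.8019802 ] ((754.6089477539062, -314.05181884765625), (15.995290756225586, 92.47673797607422), 16.617534637451172)
[ 0.73527599 -0.36713495  0.00861969] [ 0.7730058  -0.2761426   0.02548251]
[280 274  28  15 215] [293.52093023 280.96744186] ((687.2837524414062, -457.64581298828125), (85.63186645507812, 30.164203643798828), 15.14526653289795)
[ 0.64581755 -0.47827612 -0.003219  ] [ 0.72886241 -0.43513801  0.01541343]
```

View pics/side0z.png

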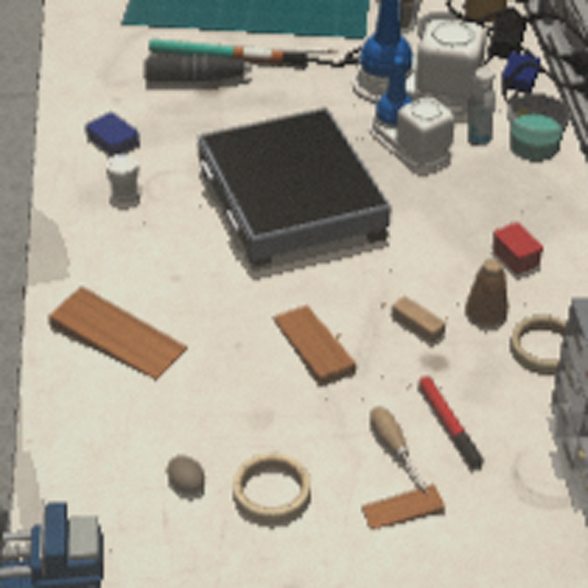

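```bash
python3 - <<'E'
from h import *
d=np.load("side0.npz");im,rz,K,M=[d[k] for k in("im","rz","K","M")]
f=lambda u,v:(150+u/2.8,100+v/2.8)
for p in[(200,138),(328,112),(388,205),(247,243)]:print("top",onplane(*f(*p),K,M,.06))
for p in[(275,318),(307,306)]:print("tip",onplane(*f(*p),K,M,.001))
for p in[(355,363),(320,381)]:print("tail",onplane(*f(*p),K,M,.016))
d=np.load("wrist0.npz");print(d["K"],d["M"])
E
```

```text
top [0.49483183 0.16054724 0.06      ]
top [0.68038411 0.2052427  0.06      ]
top [ 0.73576251 -0.00623879  0.06      ]
top [ 0.54447016 -0.0648726   0.06      ]
tip [ 0.57348683 -0.14468571  0.001     ]
tip [ 0.61625204 -0.12665514  0.001     ]
tail [ 0.66223591 -0.24514408  0.016     ]
tail [ 0.61662591 -0.27069566  0.016     ]
[[285.20575033   0.         257.05043166]
 [  0.         285.20575033 193.03911545]
 [  0.           0.           1.        ]] [[ 0.31115718 -0.90674413 -0.28459848  0.2737313 ]
 [-0.9503552  -0.29766061 -0.09068156 -0.56897034]
 [-0.00248879  0.29868587 -0.95434824  0.38350884]
 [ 0.          0.          0.          1.        ]]
```

The middle-sized wedge is the centre one, about 48 mm wide, with its tip towards the chest. The chest's yaw is about 13.5°. The short foot is near (0.555,-0.047). I'll move the arm over for a wrist view.

jog_arm(
  moves=[
    [0, 0, 0.14, 3.5, 3.3, 1, 0],
    [0, 0, 0.28, 7, 6.6, 2, 0],
    [0, 0, 0.42, 10.5, 9.9, 3, 0],
    [0, 0, 0.56, 14, 13.2, 4, 0],
    [0, 0, 0.7, 17.5, 16.5, 5, 0],
    [0, 0, 0.84, 21, 19.8, 6, 0],
    [0, 0, 0.98, 24.5, 23.1, 6, 0],
    [0, 0, 1.12, 28, 26.4, 6, 0],
  ],
  force=20,
)

```text
time_s: 0.95
tcp_pos: [0.4759, -0.3284, 0.283]
orientation: [0.0, 0.751, 0.66, 0.0]
wrist_force: [0.1, -0.3, 0.0]
gripper_width: 0.355
```

jog_arm(
  moves=[
    [0, 0, 0.13, 3, 2, 0, 0],
    [0, 0, 0.26, 6, 4, 0, 0],
    [0, 0, 0.37, 9, 6, 0, 0],
    [0, 0, 0.37, 12, 9, 0, 0],
    [0, 0, 0.37, 14, 12, 0, 0],
    [0, 0, 0.37, 14, 12, 0, 0],
    [0, 0, 0.37, 14, 12, 0, 0],
  ],
)

```text
time_s: 1.65
tcp_pos: [0.6147, -0.2092, 0.2819]
orientation: [-0.001, 0.618, 0.786, -0.0]
wrist_force: [0.1, -0.5, -0.1]
gripper_width: 0.006
```

```bash
python3 - <<'E'
from h import *
o=arm.get_obs();print(o["tcp_pos"],o["orientation"],o["wrist_force"],o["time_s"],o["qpos"],o["gripper_width"])
for n in["wrist"]:
    im,rz,K,M=snap(n);save(n+"1.png",im);np.savez(n+"1.npz",im=im,rz=rz,K=K,M=M)
E
```

```text
[ 0.61472465 -0.20916746  0.28186648] [-5.03119839e-04  6.18178945e-01  7.86037143e-01 -3.85014391e-04] [ 0.13485408 -0.51796001 -0.1125138 ] 1.65 [-4.49033296e-01  2.49058308e-01  1.38233387e+00 -5.35823213e-04
  1.51134912e+00 -6.86949499e-01] 0.005525950928588069
```

View pics/wrist1.png

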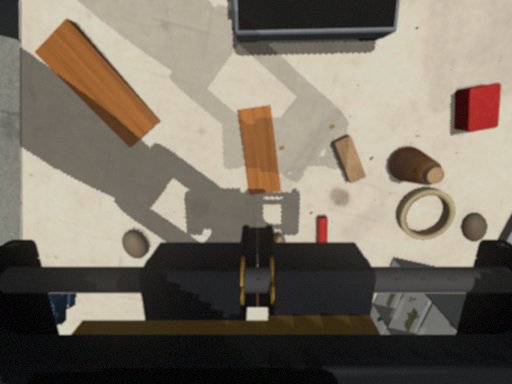

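The wrist picture shows the medium wedge with its tip at (238,109)-(270,106) and its tail at (250,194)-(280,191). The chest's right wall runs along the top edge, with the front right corner near (235,40). I'll measure these and zoom in.

```bash
python3 - <<'E'
from h import *
d=np.load("wrist1.npz");im,rz,K,M=[d[k] for k in("im","rz","K","M")]
save("wrist1z.png",cv2.resize(im[0:200,210:410],None,fx=3,fy=3,interpolation=cv2.INTER_CUBIC))
hsv=cv2.cvtColor(im,cv2.COLOR_RGB2HSV)
m=((hsv[...,0]<16)&(hsv[...,1]>130)&(hsv[...,2]>60)).astype(np.uint8)
n,l,s,c=cv2.connectedComponentsWithStats(m)
W=cloud(rz,K,M)
for i in range(1,n):
  if s[i,4]>300 and s[i,1]<150:
    cn=cv2.findContours((l==i).astype(np.uint8),cv2.RETR_EXTERNAL,cv2.CHAIN_APPROX_NONE)[0][0]
    print(s[i],cv2.minAreaRect(cn))
    w=np.array([onplane(u,v,K,M,.008)[:2]*1000 for u,v in cn[:,0]],np.float32)
    r=cv2.minAreaRect(w);print(r,cv2.boxPoints(r).tolist())
for u,v in[(315,15),(250,15),(390,15)]:print(W[v,u])
for v in range(20,50,2):print(v,W[v,320],im[v,320])
E
```

```text
[  36   20  123  126 5855] ((97.63424682617188, 83.8753433227539), (136.66598510742188, 46.95112609863281), 47.121097564697266)
((369.822021484375, -160.6768798828125), (68.15013885498047, 173.90658569335938), 52.63605880737305) [[280.0325012207031, -134.98977661132812], [418.2528991699219, -240.52947998046875], [459.6115417480469, -186.36398315429688], [321.3911437988281, -80.82427978515625]]
[ 465   84   35   47 1350] ((482.9999694824219, 106.99999237060547), (45.068363189697266, 34.20323944091797), 87.20729064941406)
((916.4509887695312, -57.16714096069336), (47.32725143432617, 63.795780181884766), 27.54056167602539) [[880.719970703125, -39.8253059387207], [910.2176513671875, -96.39198303222656], [952.1820068359375, -74.50897216796875], [922.684326171875, -17.942298889160156]]
[ 238  106   42   88 2617] ((259.3699951171875, 150.08999633789062), (85.13566589355469, 31.819807052612305), 81.8698959350586)
((615.1273193359375, -197.4749755859375), (47.97673416137695, 130.5139617919922), 21.59931755065918) [[568.8013916015625, -145.6307373046875], [616.8453369140625, -266.9801025390625
[... 692 characters left out ...]
7806 -0.02396488  0.05935075] [31 28 26]
26 [ 0.64762442 -0.02615703  0.05998852] [32 29 24]
28 [ 0.64815785 -0.02837582  0.06072377] [79 81 80]
30 [ 0.64896503 -0.03007219  0.05945431] [123 126 130]
32 [ 0.64963207 -0.03206032  0.059246  ] [89 92 94]
34 [ 0.65044938 -0.03379543  0.05798563] [44 46 47]
36 [ 0.65279478 -0.03292481  0.04597996] [37 36 39]
38 [ 0.65512145 -0.03229339  0.03440321] [39 39 42]
40 [ 0.66097301 -0.02617882 -0.00120346] [67 65 58]
42 [ 0.66181278 -0.0284513  -0.0017962 ] [95 90 79]
44 [ 6.62212739e-01 -3.14072544e-02  6.08333994e-04] [109 103  93]
46 [ 0.66289489 -0.03392946  0.00109659] [109 104  94]
48 [ 6.63893555e-01 -3.60150573e-02 -4.92950365e-04] [108 104  93]
```

View pics/wrist1z.png

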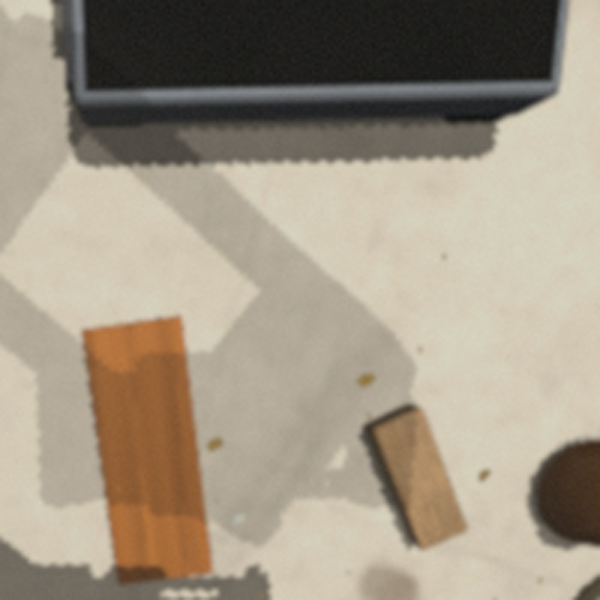

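jog_arm(
  moves=[
    [0, 0, 0, -2, 5, 0, 0],
    [0, 0, 0, -3, 9, 0, 0],
    [0, 0, 0, -3.5, 12, 0, 0],
    [0, 0, 0, -3.5, 12, 0, 0],
    [0, 0, 0, -3.5, 12, 0, 0],
  ],
)

```text
time_s: 2.2
tcp_pos: [0.5794, -0.0909, 0.2829]
orientation: [0.001, 0.619, 0.785, -0.0]
wrist_force: [0.4, -0.6, -0.3]
gripper_width: 0.003
```

```bash
python3 - <<'E'
from h import *
o=arm.get_obs();print(o["tcp_pos"],o["orientation"],o["wrist_force"],o["time_s"])
im,rz,K,M=snap("wrist");save("wrist2.png",cv2.resize(im,None,fx=1.5,fy=1.5,interpolation=cv2.INTER_CUBIC));np.savez("wrist2.npz",im=im,rz=rz,K=K,M=M)
W=cloud(rz,K,M)
m=(np.abs(W[...,2]-.06)<.012);m[230:]=0
n,l,s,c=cv2.connectedComponentsWithStats(m.astype(np.uint8))
i=1+np.argmax(s[1:,4]);print(s[i])
cn=cv2.findContours((l==i).astype(np.uint8),cv2.RETR_EXTERNAL,cv2.CHAIN_APPROX_NONE)[0][0]
w=np.array([onplane(u,v,K,M,.06)[:2]*1000 for u,v in cn[:,0]],np.float32)
r=cv2.minAreaRect(w);print(r,cv2.boxPoints(r).tolist())
E
```

```text
[ 0.57935131 -0.09090258  0.28293009] [ 5.63627314e-04  6.19086231e-01  7.85322782e-01 -2.23426206e-04] [ 0.36563558 -0.61333993 -0.33826606] 2.2
[  234     0   169   139 21608]
((622.642822265625, 42.0775146484375), (196.77120971679688, 159.5758819580078), 14.713214874267578) [[507.2187194824219, 94.26107025146484], [547.7479858398438, -60.082191467285156], [738.06689453125, -10.106040954589844], [697.5376586914062, 144.23721313476562]]
```

View pics/wrist2.png

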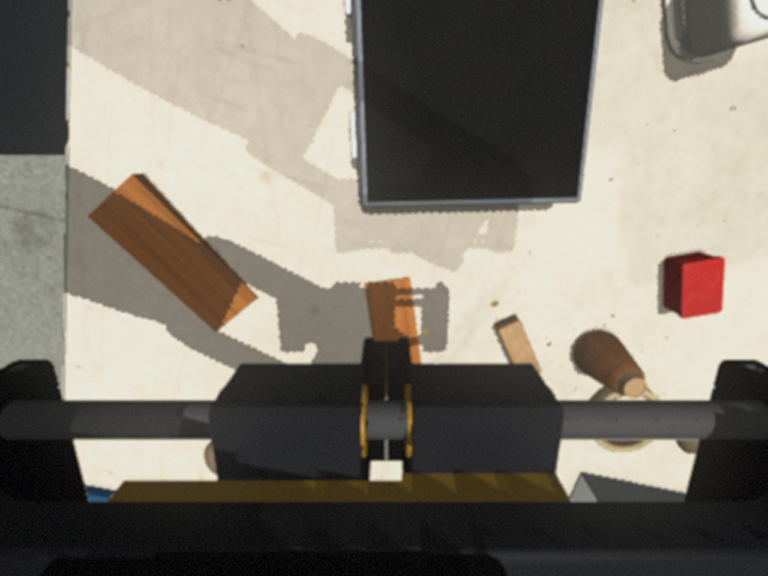

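The chest rectangle is 196.8 mm wide, as it should be, with yaw 14.7° and front right corner at (547.7,-60.1) mm. That puts the press spot at (558,-42) mm. I'll descend there.

jog_arm(
  moves=[
    [0, 0, 0.02, -2.1, 4.9, -2, 0],
    [0, 0, 0.02, -2.1, 4.9, -7, 0],
    [0, 0, 0.02, -2.1, 4.9, -12, 0],
    [0, 0, 0.02, -2.1, 4.9, -17, 0],
    [0, 0, 0.02, -2.1, 4.9, -20, 0],
    [0, 0, 0.02, -2.1, 4.9, -21.4, 0],
    [0, 0, 0.02, -2.1, 4.9, -21.4, 0],
    [0, 0, 0.02, -2.1, 4.9, -21.4, 0],
  ],
)

```text
time_s: 3.05
tcp_pos: [0.5601, -0.042, 0.0702]
orientation: [0.001, 0.612, 0.791, 0.0]
wrist_force: [-0.2, 0.1, 2.0]
gripper_width: 0.003
```

```bash
python3 - <<'E'
from h import *
o=arm.get_obs();print(o["tcp_pos"],o["orientation"],o["wrist_force"],o["time_s"])
im,rz,K,M=snap("side");save("side3.png",cv2.resize(im[100:260,150:350],None,fx=3.6,fy=3.6,interpolation=cv2.INTER_CUBIC))
E
```

```text
[ 0.56011058 -0.04203245  0.07015054] [1.04576594e-03 6.11508192e-01 7.91237289e-01 4.36003632e-04] [-0.1559814   0.08291267  2.03418306] 3.05
```

View pics/side3.png

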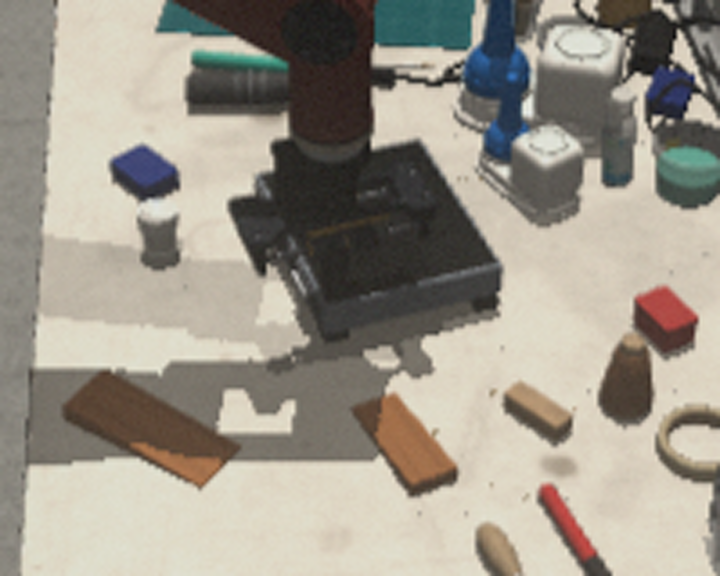

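The side view shows the gripper just over the front right corner at about (335,310), with nothing else touched. I'll press down slowly.

jog_arm(
  moves=[
    [0, 0, 0, -0.2, 0, -0.3, 0],
    [0, 0, 0, -0.2, 0, -0.6, 0],
    [0, 0, 0, -0.2, 0, -0.8, 0],
    [0, 0, 0, -0.2, 0, -0.9, 0],
    [0, 0, 0, -0.2, 0, -1.0, 0],
    [0, 0, 0, -0.2, 0, -1.1, 0],
    [0, 0, 0, -0.2, 0, -1.1, 0],
  ],
)

```text
time_s: 3.8
tcp_pos: [0.5564, -0.0416, 0.0581]
orientation: [0.0, 0.611, 0.792, -0.001]
wrist_force: [-3.6, -2.4, 7.5]
gripper_width: 0.005
```

jog_arm(
  moves=[
    [0, 0, 0, 0, 0, -0.1, 0],
    [0, 0, 0, 0, 0, -0.2, 0],
    [0, 0, 0, 0, 0, -0.2, 0],
  ],
)

```text
time_s: 4.1
tcp_pos: [0.5564, -0.0419, 0.0563]
orientation: [0.0, 0.611, 0.792, -0.001]
wrist_force: [-5.6, -2.5, 8.1]
gripper_width: 0.006
```

jog_arm(
  moves=[
    [0, 0, 0, 0, 0, -0.1, 0],
    [0, 0, 0, 0, 0, -0.2, 0],
    [0, 0, 0, 0, 0, -0.2, 0],
  ],
)

```text
time_s: 4.4
tcp_pos: [0.5564, -0.0422, 0.0544]
orientation: [0.0, 0.611, 0.792, -0.001]
wrist_force: [-5.1, -4.9, 8.6]
gripper_width: 0.005
```

jog_arm(
  moves=[
    [0, 0, 0, 0, 0, -0.1, 0],
    [0, 0, 0, 0, 0, -0.2, 0],
    [0, 0, 0, 0, 0, -0.2, 0],
  ],
)

```text
time_s: 4.7
tcp_pos: [0.5564, -0.0424, 0.0536]
orientation: [0.0, 0.611, 0.792, -0.001]
wrist_force: [-9.4, -4.8, 17.3]
gripper_width: 0.002
```

The foot reached the bench at about z = 0.0537, where the force rose from 8.6 to 17.3 N. The gap is therefore about 6 mm. I'll release.

jog_arm(
  moves=[
    [0, 0, 0, 0.1, 0, 0.2, 0],
    [0, 0, 0, 0.2, 0, 0.5, 0],
    [0, 0, 0, 0.2, 0, 0.9, 0],
    [0, 0, 0, 0.2, 0, 1.6, 0],
    [0, 0, 0, 0.2, 0, 3, 0],
    [0, 0, 0, 0.2, 0, 6, 0.2],
    [0, 0, 0, 0.2, -4, 10, 0.2],
    [0, 0, 0, 0.2, -8, 14, 0.2],
  ],
)

```text
time_s: 5.5
tcp_pos: [0.5586, -0.1115, 0.1842]
orientation: [0.0, 0.61, 0.792, 0.0]
wrist_force: [0.6, -0.9, 0.5]
gripper_width: 0.167
```

jog_arm(
  moves=[
    [0, 0, 0, 2, -2, 4, 0.2],
    [0, 0, 0, 3.5, -3.5, 8, 0.2],
    [0, 0, 0, 3.5, -3.5, 8, 0.2],
    [0, 0, 0, 3.5, -3.5, 8, 0.2],
  ],
)

```text
time_s: 5.9
tcp_pos: [0.5944, -0.1473, 0.2642]
orientation: [0.002, 0.611, 0.791, 0.0]
wrist_force: [0.3, 0.2, -0.5]
gripper_width: 0.201
```

```bash
python3 - <<'E'
from h import *
o=arm.get_obs();print(o["tcp_pos"],o["orientation"],o["wrist_force"],o["time_s"],o["gripper_width"])
im,rz,K,M=snap("wrist");save("wrist4.png",cv2.resize(im,None,fx=1.5,fy=1.5,interpolation=cv2.INTER_CUBIC));np.savez("wrist4.npz",im=im,rz=rz,K=K,M=M)
W=cloud(rz,K,M)
m=(np.abs(W[...,2]-.06)<.012);m[230:]=0
n,l,s,c=cv2.connectedComponentsWithStats(m.astype(np.uint8))
i=1+np.argmax(s[1:,4]);print(s[i])
cn=cv2.findContours((l==i).astype(np.uint8),cv2.RETR_EXTERNAL,cv2.CHAIN_APPROX_NONE)[0][0]
w=np.array([onplane(u,v,K,M,.06)[:2]*1000 for u,v in cn[:,0]],np.float32)
r=cv2.minAreaRect(w);print(r,cv2.boxPoints(r).tolist())
# chest plane tilt
mm=cv2.erode((l==i).astype(np.uint8),np.ones((9,9)))>0
P=W[mm];A=np.c_[P[:,:2]-P[:,:2].mean(0),np.ones(len(P))];print("plane",np.linalg.lstsq(A,P[:,2],rcond=None)[0])
hsv=cv2.cvtColor(im,cv2.COLOR_RGB2HSV)
m=((hsv[...,0]<16)&(hsv[...,1]>130)&(hsv[...,2]>60)).astype(np.uint8)
n,l,s,c=cv2.connectedComponentsWithStats(m)
for i in range(1,n):
  if s[i,4]>1000 and s[i,1]<250 and 200<c[i][0]<380:
    cn=cv2.findContours((l==i).astype(np.uint8),cv2.RETR_EXTERNAL,cv2.CHAIN_APPROX_NONE)[0][0]
    w=np.array([onplane(u,v,K,M,.008)[:2]*1000 for u,v in cn[:,0]],np.float32)
    r=cv2.minAreaRect(w);print(r,cv2.boxPoints(r).tolist())
E
```

```text
[ 0.59444046 -0.147256    0.26419625] [1.50820903e-03 6.11315173e-01 7.91385679e-01 4.38411822e-04] [ 0.25091769  0.23641186 -0.5104414 ] 5.9 0.2007312965460604
[  236     0   177    92 15538]
((630.8368530273438, 10.526817321777344), (197.05068969726562, 95.20755767822266), 14.637354850769043) [[523.479736328125, 31.688222885131836], [547.5386962890625, -60.42933654785156], [738.1939697265625, -10.634588241577148], [714.135009765625, 81.48297119140625]]
plane [-0.00071791  0.00029978  0.06009662]
((615.196044921875, -196.29132080078125), (48.644020080566406, 131.31826782226562), 21.674760818481445) [[568.3433227539062, -144.25762939453125], [616.8440551757812, -266.29107666015625], [662.0487670898438, -248.32501220703125], [613.5480346679688, -126.29156494140625]]
```

View pics/wrist4.png

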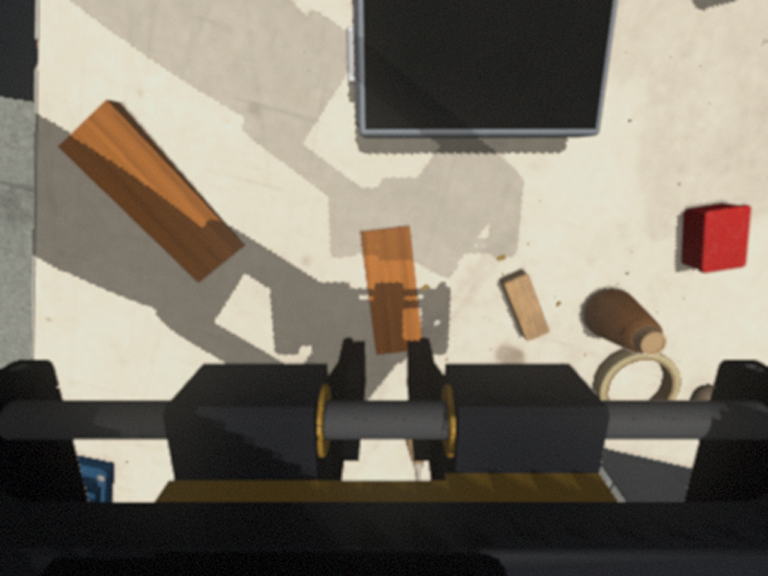

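The chest hasn't moved and is level again. In chest axes relative to the foot, the wedge tip is 8 mm off to +x, the tail is 24 mm off, and the wedge is turned 7°. I'll nudge its right side just tailward of centre with shut fingers to line it up, then push from the tail.

jog_arm(
  moves=[
    [0, 0, 0, 4, -2, -3, 0],
    [0, 0, 0, 7, -4.3, -7, 0],
    [0, 0, 0, 7, -4.3, -12, 0],
    [0, 0, 0, 7, -4.3, -17, 0],
    [0, 0, 0, 7, -4.3, -21, 0],
    [0, 0, 0, 7, -4.3, -24, 0],
    [0, 0, 0, 7, -4.3, -25.5, 0],
    [0, 0, 0, 7, -4.3, -25.8, 0],
  ],
)

```text
time_s: 6.75
tcp_pos: [0.6617, -0.1882, 0.0017]
orientation: [-0.002, 0.611, 0.792, -0.001]
wrist_force: [-0.2, 0.7, 0.4]
gripper_width: 0.002
```

```bash
python3 - <<'E'
from h import *
o=arm.get_obs();print(o["tcp_pos"],o["wrist_force"],o["time_s"],o["gripper_width"])
im,rz,K,M=snap("side");save("side5.png",cv2.resize(im[100:300,150:350],None,fx=3,fy=3,interpolation=cv2.INTER_CUBIC))
im,rz,K,M=snap("wrist");save("wrist5.png",im)
E
```

```text
[ 0.66169976 -0.18819947  0.00173273] [-0.22173265  0.67970904  0.41101588] 6.75 0.0017337586490673714
```

View pics/side5.png

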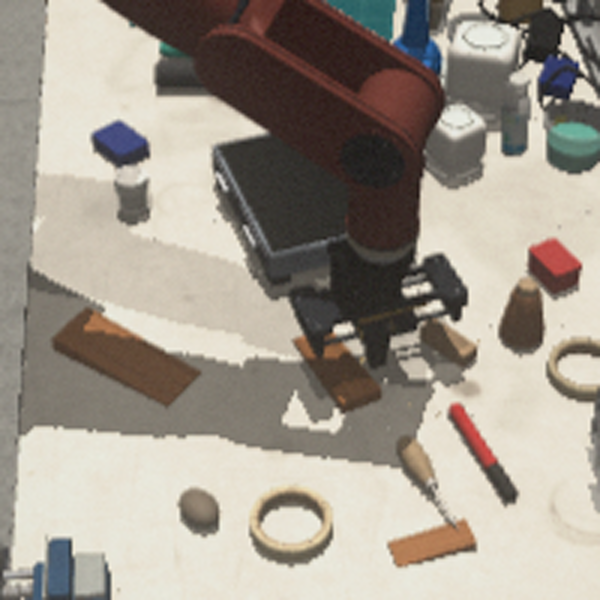

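View pics/wrist5.png

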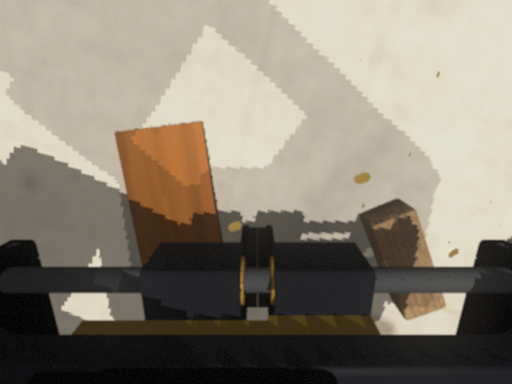

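The pictures show the finger right of the wedge and clear of both it and the beech block. I'll push 22 mm along chest -x.

jog_arm(
  moves=[
    [0, 0, 0, -0.3, -0.1, 0.3, 0],
    [0, 0, 0, -0.7, -0.2, 0.3, 0],
    [0, 0, 0, -1.0, -0.3, 0.3, 0],
    [0, 0, 0, -1.3, -0.35, 0.3, 0],
    [0, 0, 0, -1.6, -0.4, 0.3, 0],
    [0, 0, 0, -1.9, -0.5, 0.3, 0],
    [0, 0, 0, -2.1, -0.55, 0.3, 0],
    [0, 0, 0, -2.1, -0.55, 0.3, 0],
  ],
)

```text
time_s: 7.65
tcp_pos: [0.6424, -0.1952, 0.0073]
orientation: [-0.0, 0.611, 0.792, -0.0]
wrist_force: [0.4, 0.4, 0.9]
gripper_width: 0.008
```

```bash
cat > wd.py <<'E'
from h import *
import sys
o=arm.get_obs();print(o["tcp_pos"],o["wrist_force"],o["time_s"],o["gripper_width"])
F=np.array([558.2,-42.1]);X=np.array([.9676,.2527]);Y=np.array([-.2527,.9676])
loc=lambda w:(np.round([(w-F)@X,(w-F)@Y],1))
print("tcp local",loc(np.array(o["tcp_pos"])[:2]*1000))
im,rz,K,M=snap("wrist");save(sys.argv[1]+".png",im)
hsv=cv2.cvtColor(im,cv2.COLOR_RGB2HSV)
m=((hsv[...,0]<16)&(hsv[...,1]>130)&(hsv[...,2]>50)).astype(np.uint8);m[235:]=0
n,l,s,c=cv2.connectedComponentsWithStats(m)
for i in range(1,n):
  if s[i,4]>1000 and 100<c[i][0]<420:
    cn=cv2.findContours((l==i).astype(np.uint8),cv2.RETR_EXTERNAL,cv2.CHAIN_APPROX_NONE)[0][0]
    w=np.array([onplane(u,v,K,M,float(sys.argv[2]))[:2]*1000 for u,v in cn[:,0]],np.float32)
    r=cv2.minAreaRect(w);print(s[i],r[1:],[loc(b).tolist() for b in cv2.boxPoints(r)])
E
python3 wd.py wrist6 .005
```

```text
[ 0.64241999 -0.19522816  0.00725136] [0.3812344  0.3528622  0.91004356] 7.65 0.00795766382490915
tcp local [  42.8 -169.4]
[ 143  118   98  117 9391] ((50.76816940307617, 71.21797180175781), 18.51065444946289) [[-22.6, -99.0], [-17.8, -170.0], [32.8, -166.6], [28.0, -95.5]]
```

View pics/wrist6.png

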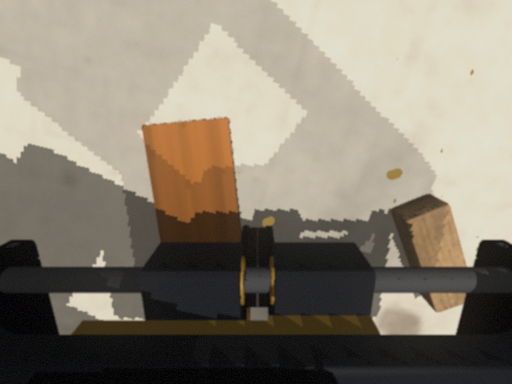

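The tip is now 2.7 mm off and the turn has halved, so I'll push about 7 mm further.

jog_arm(
  moves=[
    [0, 0, 0, -0.3, -0.1, -0.2, 0],
    [0, 0, 0, -0.5, -0.1, -0.2, 0],
    [0, 0, 0, -0.7, -0.2, -0.2, 0],
    [0, 0, 0, -0.8, -0.2, -0.2, 0],
    [0, 0, 0, -0.8, -0.2, -0.2, 0],
  ],
)

```text
time_s: 8.2
tcp_pos: [0.6342, -0.1971, 0.005]
orientation: [-0.0, 0.611, 0.792, -0.0]
wrist_force: [-0.9, -1.3, -0.4]
gripper_width: 0.003
```

```bash
python3 wd.py wrist7 .005
```

```text
[ 0.63418279 -0.19707896  0.00501147] [-0.93590869 -1.28109128 -0.40841564] 8.2 0.002832841472678468
tcp local [  34.4 -169.2]
[ 145  119   96  116 9545] ((50.52454376220703, 69.71771240234375), 17.169986724853516) [[-29.1, -97.8], [-26.0, -167.5], [24.5, -165.2], [21.4, -95.6]]
```

Good: the tip is at -3.8 mm, the tail at about +2 mm, and 2.5° of turn remains. Next I'll go round behind the tail with the fingers slightly open.

jog_arm(
  moves=[
    [0, 0, 0, 0.8, 0.2, 0, 0],
    [0, 0, 0, 0.8, 0.2, 3, 0.15],
    [0, 0, 0, 0, -2, 5, 0.15],
    [0, 0, 0, -0.7, -5, 5, 0.15],
    [0, 0, 0, -1.3, -8.4, 4, 0.15],
    [0, 0, 0, -1.3, -8.4, 2, 0.15],
    [0, 0, 0, -1.3, -8.4, 0.5, 0.15],
    [0, 0, 0, -1.3, -8.4, 0.2, 0.15],
  ],
)

```text
time_s: 9.05
tcp_pos: [0.6201, -0.2795, 0.0041]
orientation: [-0.003, 0.611, 0.792, -0.0]
wrist_force: [0.4, -0.2, -1.5]
gripper_width: 0.153
```

```bash
python3 wd.py wrist8 .008
python3 - <<'E'
from h import *
im,rz,K,M=snap("side");save("side8.png",cv2.resize(im[100:300,150:350],None,fx=3,fy=3,interpolation=cv2.INTER_CUBIC))
E
```

```text
[ 0.62009165 -0.27954905  0.00414536] [ 0.43505797 -0.20805801 -1.4531817 ] 9.05 0.15256049256710913
tcp local [-1.000e-01 -2.454e+02]
[  201     0   106   220 20278] ((52.17982482910156, 113.8862533569336), 16.82036781311035) [[-27.0, -116.4], [-22.6, -230.3], [29.5, -228.3], [25.2, -114.5]]
```

View pics/side8.png

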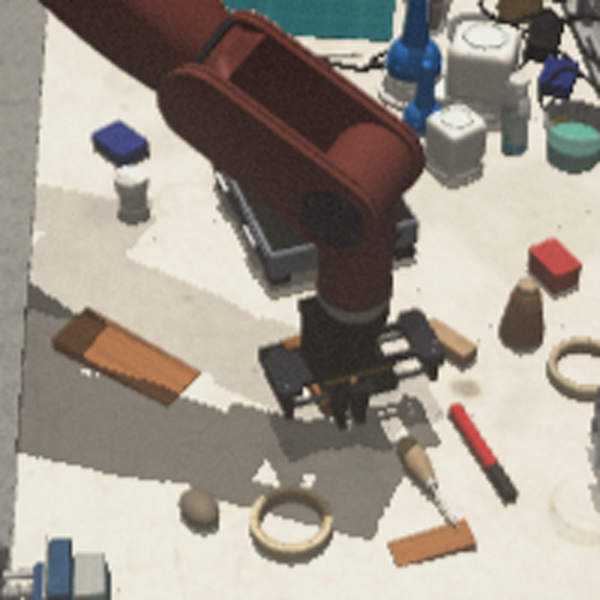

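View pics/wrist8.png

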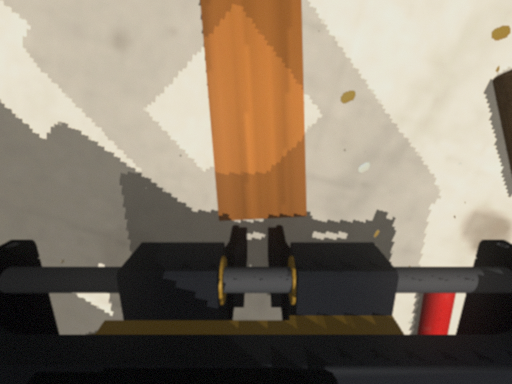

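The wrist view shows both fingertips behind the tail at (220–305,218), centred. I'll push 8 cm along chest +y.

jog_arm(
  moves=[
    [0, 0, 0, -0.13, 0.5, 0.2, 0.15],
    [0, 0, 0, -0.25, 1.0, 0.2, 0.15],
    [0, 0, 0, -0.5, 1.9, 0.2, 0.15],
    [0, 0, 0, -0.8, 2.9, 0.2, 0.15],
    [0, 0, 0, -1.0, 3.9, 0.2, 0.15],
    [0, 0, 0, -1.3, 4.8, 0.2, 0.15],
    [0, 0, 0, -1.5, 5.8, 0.2, 0.15],
    [0, 0, 0, -1.8, 6.8, 0.2, 0.15],
  ],
)

```text
time_s: 9.95
tcp_pos: [0.6036, -0.2123, 0.0094]
orientation: [0.0, 0.611, 0.792, 0.0]
wrist_force: [0.8, -1.5, 1.3]
gripper_width: 0.149
```

```bash
python3 wd.py wrist9 .008
```

```text
[ 0.60361041 -0.21226754  0.00937179] [ 0.78511647 -1.54227756  1.32281581] 9.95 0.14870964910273693
tcp local [   0.9 -176.1]
[  211     0    96   229 20370] ((51.45212936401367, 122.99907684326172), 14.63934326171875) [[-23.8, -45.8], [-23.7, -168.8], [27.7, -168.8], [27.7, -45.8]]
```

View pics/wrist9.png

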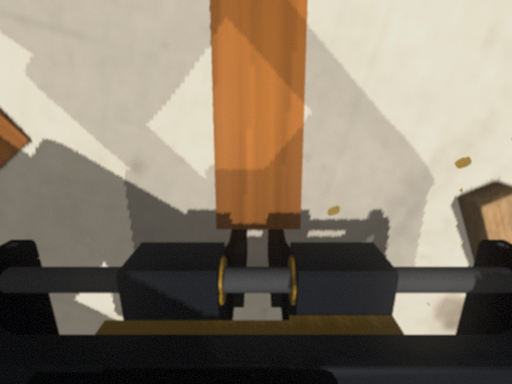

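The wedge is parallel (14.64°), 2 mm off laterally, with about 62 mm to go. I'll push on, then slow down.

jog_arm(
  moves=[
    [0, 0, 0, -0.2, 0.7, -0.2, 0.15],
    [0, 0, 0, -0.4, 1.5, -0.2, 0.15],
    [0, 0, 0, -0.6, 2.3, -0.2, 0.15],
    [0, 0, 0, -0.8, 3.0, -0.2, 0.15],
    [0, 0, 0, -1.0, 3.6, -0.2, 0.15],
    [0, 0, 0, -1.1, 4.0, -0.2, 0.15],
    [0, 0, 0, -1.2, 4.4, -0.2, 0.15],
    [0, 0, 0, -1.2, 4.4, -0.2, 0.15],
  ],
)

```text
time_s: 10.8
tcp_pos: [0.5914, -0.1684, 0.007]
orientation: [-0.0, 0.611, 0.792, 0.0]
wrist_force: [-0.4, 0.5, -0.2]
gripper_width: 0.15
```

jog_arm(
  moves=[
    [0, 0, 0, -0.05, 0.2, 0, 0.15],
    [0, 0, 0, -0.1, 0.4, 0, 0.15],
    [0, 0, 0, -0.1, 0.4, 0, 0.15],
  ],
)

```text
time_s: 11.1
tcp_pos: [0.5907, -0.165, 0.0072]
orientation: [-0.0, 0.611, 0.792, 0.0]
wrist_force: [0.0, -0.2, 0.3]
gripper_width: 0.146
```

jog_arm(
  moves=[
    [0, 0, 0, -0.05, 0.2, 0, 0.15],
    [0, 0, 0, -0.1, 0.4, 0, 0.15],
    [0, 0, 0, -0.1, 0.4, 0, 0.15],
  ],
)

```text
time_s: 11.4
tcp_pos: [0.5897, -0.1609, 0.0073]
orientation: [-0.0, 0.611, 0.792, 0.0]
wrist_force: [-0.4, -1.1, -0.2]
gripper_width: 0.155
```

jog_arm(
  moves=[
    [0, 0, 0, -0.05, 0.2, 0, 0.15],
    [0, 0, 0, -0.08, 0.3, 0, 0.15],
    [0, 0, 0, -0.08, 0.3, 0, 0.15],
  ],
)

```text
time_s: 11.7
tcp_pos: [0.5889, -0.1579, 0.0073]
orientation: [-0.0, 0.611, 0.792, 0.0]
wrist_force: [0.9, -0.2, 0.5]
gripper_width: 0.151
```

jog_arm(
  moves=[
    [0, 0, 0, -0.05, 0.2, 0, 0.15],
    [0, 0, 0, -0.05, 0.2, 0, 0.15],
  ],
)

```text
time_s: 11.9
tcp_pos: [0.5883, -0.1559, 0.0072]
orientation: [-0.0, 0.611, 0.792, 0.0]
wrist_force: [-0.3, 0.3, -1.2]
gripper_width: 0.149
```

jog_arm(
  moves=[
    [0, 0, 0, -0.03, 0.1, 0, 0.15],
    [0, 0, 0, -0.05, 0.2, 0, 0.15],
    [0, 0, 0, -0.05, 0.2, 0, 0.15],
  ],
)

```text
time_s: 12.2
tcp_pos: [0.5879, -0.154, 0.0073]
orientation: [-0.0, 0.611, 0.792, 0.0]
wrist_force: [0.6, -0.4, 1.1]
gripper_width: 0.153
```

jog_arm(
  moves=[
    [0, 0, 0, -0.03, 0.1, 0, 0.15],
    [0, 0, 0, -0.05, 0.2, 0, 0.15],
    [0, 0, 0, -0.05, 0.2, 0, 0.15],
  ],
)

```text
time_s: 12.5
tcp_pos: [0.5874, -0.1519, 0.0073]
orientation: [-0.0, 0.611, 0.792, 0.0]
wrist_force: [0.0, -1.3, 0.2]
gripper_width: 0.149
```

jog_arm(
  moves=[
    [0, 0, 0, -0.03, 0.1, 0, 0.15],
    [0, 0, 0, -0.05, 0.2, 0, 0.15],
    [0, 0, 0, -0.05, 0.2, 0, 0.15],
  ],
)

```text
time_s: 12.8
tcp_pos: [0.5869, -0.1499, 0.0073]
orientation: [-0.0, 0.611, 0.792, 0.0]
wrist_force: [0.4, 0.1, 0.7]
gripper_width: 0.146
```

```bash
python3 wd.py wrist10 .008
python3 - <<'E'
from h import *
im,rz,K,M=snap("side");save("side10.png",cv2.resize(im[130:250,200:320],None,fx=5,fy=5,interpolation=cv2.INTER_CUBIC))
E
```

```text
[ 0.5868559  -0.14993173  0.00725175] [0.40994419 0.08922844 0.74409633] 12.8 0.14646334971579922
tcp local [   0.5 -111.6]
[  210    11    95   220 14570] ((51.405517578125, 117.95944213867188), 13.894866943359375) [[-22.6, 13.5], [-24.1, -104.5], [27.3, -105.2], [28.8, 12.8]]
```

View pics/wrist10.png

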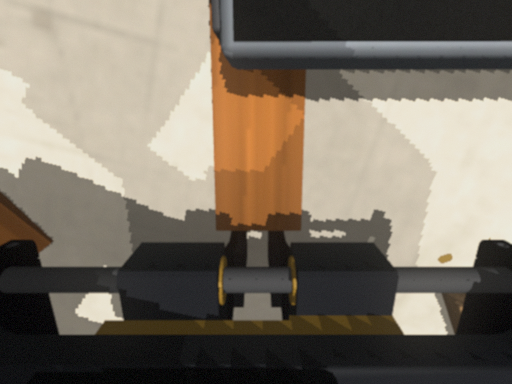

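jog_arm(
  moves=[
    [0, 0, 0, -0.03, 0.1, 0, 0.15],
    [0, 0, 0, -0.05, 0.2, 0, 0.15],
    [0, 0, 0, -0.05, 0.2, 0, 0.15],
  ],
)

```text
time_s: 13.2
tcp_pos: [0.5863, -0.1479, 0.0072]
orientation: [-0.0, 0.611, 0.792, 0.0]
wrist_force: [0.3, -0.0, 0.0]
gripper_width: 0.152
```

The wedge is aligned and going under the corner at (212–305, 60). I'll continue in small steps and watch the force.

jog_arm(
  moves=[
    [0, 0, 0, -0.03, 0.1, 0, 0.15],
    [0, 0, 0, -0.05, 0.2, 0, 0.15],
    [0, 0, 0, -0.05, 0.2, 0, 0.15],
  ],
)

```text
time_s: 13.5
tcp_pos: [0.5858, -0.1459, 0.0072]
orientation: [-0.0, 0.611, 0.792, 0.0]
wrist_force: [0.4, 0.5, -0.5]
gripper_width: 0.152
```

jog_arm(
  moves=[
    [0, 0, 0, -0.03, 0.1, 0, 0.15],
    [0, 0, 0, -0.05, 0.2, 0, 0.15],
    [0, 0, 0, -0.05, 0.2, 0, 0.15],
  ],
)

```text
time_s: 13.8
tcp_pos: [0.5853, -0.1439, 0.0072]
orientation: [-0.0, 0.611, 0.792, 0.0]
wrist_force: [-0.0, -0.2, 0.2]
gripper_width: 0.15
```

jog_arm(
  moves=[
    [0, 0, 0, -0.03, 0.1, 0, 0.15],
    [0, 0, 0, -0.05, 0.2, 0, 0.15],
    [0, 0, 0, -0.05, 0.2, 0, 0.15],
  ],
)

```text
time_s: 14.1
tcp_pos: [0.5849, -0.1419, 0.0072]
orientation: [-0.0, 0.611, 0.792, 0.0]
wrist_force: [0.8, -0.3, 0.8]
gripper_width: 0.148
```

jog_arm(
  moves=[
    [0, 0, 0, -0.03, 0.1, 0, 0.15],
    [0, 0, 0, -0.05, 0.2, 0, 0.15],
    [0, 0, 0, -0.05, 0.2, 0, 0.15],
  ],
)

```text
time_s: 14.4
tcp_pos: [0.5844, -0.1402, 0.0073]
orientation: [0.0, 0.611, 0.792, -0.0]
wrist_force: [-0.2, -1.4, -1.0]
gripper_width: 0.151
```

jog_arm(
  moves=[
    [0, 0, 0, -0.03, 0.1, 0, 0.15],
    [0, 0, 0, -0.05, 0.2, 0, 0.15],
    [0, 0, 0, -0.05, 0.2, 0, 0.15],
  ],
)

```text
time_s: 14.7
tcp_pos: [0.5843, -0.1392, 0.0074]
orientation: [0.001, 0.611, 0.792, -0.0]
wrist_force: [2.5, -5.6, -2.9]
gripper_width: 0.151
```

```bash
cat > ck.py <<'E'
from h import *
import sys
o=arm.get_obs();print(o["tcp_pos"],o["wrist_force"],o["time_s"])
im,rz,K,M=snap("wrist");W=cloud(rz,K,M);save(sys.argv[1]+".png",im)
F=np.array([.5582,-.0421]);X=np.array([.9676,.2527]);Y=np.array([-.2527,.9676])
lx=(W[...,:2]-F)@X;ly=(W[...,:2]-F)@Y
m=(np.abs(W[...,2]-.06)<.012)&(lx>-.01)&(lx<.17)&(ly>-.01)&(ly<.2)
P=np.c_[lx[m],ly[m],np.ones(m.sum())];a=np.linalg.lstsq(P,W[...,2][m],rcond=None)[0];print("top plane (slope x',y', z at foot)",a,m.sum())
m=(W[...,2]>.05)&(W[...,2]<.07);m[230:]=0
n,l,s,c=cv2.connectedComponentsWithStats(m.astype(np.uint8));i=1+np.argmax(s[1:,4])
cn=cv2.findContours((l==i).astype(np.uint8),cv2.RETR_EXTERNAL,cv2.CHAIN_APPROX_NONE)[0][0]
w=np.array([onplane(u,v,K,M,.06)[:2]*1000 for u,v in cn[:,0]],np.float32)
r=cv2.minAreaRect(w);print(r[2],r[1],cv2.boxPoints(r).tolist())
E
python3 ck.py w11
```

```text
[ 0.58429085 -0.13923794  0.00738332] [ 2.50858846 -5.55871656 -2.86163956] 14.7
top plane (slope x',y', z at foot) [-0.00053276 -0.00249551  0.06000687] 21980
14.648629188537598 (107.06489562988281, 28.714113235473633) [[540.9037475585938, -32.6230583190918], [548.1652221679688, -60.4038200378418], [651.7499389648438, -33.3281135559082], [644.4884643554688, -5.547351837158203]]
```

The force rose to about 6 N at TCP y' = -100.6, so the wedge is in contact and snug. The chest's top plane still reads z = 60.0 mm at the foot. I'll hold briefly and re-read before backing off.

jog_arm(
  moves=[
    [0, 0, 0, 0, 0, 0, 0.15],
    [0, 0, 0, 0, 0, 0, 0.15],
  ],
)

```text
time_s: 14.95
tcp_pos: [0.5843, -0.1393, 0.0074]
orientation: [0.001, 0.611, 0.792, -0.0]
wrist_force: [1.3, -6.2, -2.2]
gripper_width: 0.146
```

jog_arm(
  moves=[
    [0, 0, 0, 0.3, -1, 0, 0.15],
    [0, 0, 0, 0.5, -2, 0, 0.15],
    [0, 0, 0, 0.5, -2, 4, 0],
    [0, 0, 0, 0.5, -2, 8, 0],
    [0, 0, 0, 0.5, -2, 12, 0],
    [0, 0, 0, 0.5, -2, 16, 0],
    [0, 0, 0, 0.5, -2, 19, 0],
    [0, 0, 0, 0.5, -2, 19, 0],
  ],
)

```text
time_s: 15.75
tcp_pos: [0.5921, -0.1597, 0.2038]
orientation: [0.005, 0.611, 0.792, 0.002]
wrist_force: [-0.2, -0.6, 0.7]
gripper_width: 0.004
```

```bash
python3 ck.py w12;python3 wd.py wrist12 .009
```

```text
[ 0.59208156 -0.15972613  0.20375049] [-0.20373638 -0.61409534  0.65939045] 15.75
top plane (slope x',y', z at foot) [-0.00080782  0.00046858  0.06013126] 13278
14.712936401367188 (196.6147003173828, 65.4743423461914) [[531.279296875, 2.501922607421875], [547.908203125, -60.82554626464844], [738.075927734375, -10.890060424804688], [721.447021484375, 52.437408447265625]]
[ 0.59067069 -0.15917769  0.20056567] [ 0.05362364 -0.87447297  0.49272863] 15.8 0.007836846000741329
tcp local [   1.8 -121.5]
[ 235   35   42  112 2856] ((48.123443603515625, 122.29435729980469), 14.605406761169434) [[-22.9, 32.0], [-22.9, -90.3], [25.2, -90.3], [25.3, 32.0]]
```

View pics/wrist12.png

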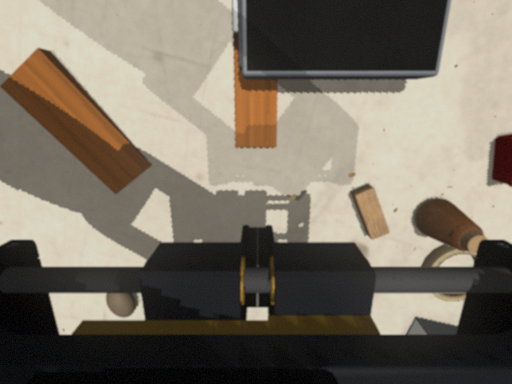

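The chest is still at corner (548,-61), yaw 14.7°, and level. The wedge is centred at +1.2 mm with its tail at y' = -90. Now for the final press.

jog_arm(
  moves=[
    [0, 0, 0, -1.2, 4, 0, 0],
    [0, 0, 0, -2.4, 8, -3, 0],
    [0, 0, 0, -3.2, 11.7, -6, 0],
    [0, 0, 0, -3.2, 11.7, -10, 0],
    [0, 0, 0, -3.2, 11.7, -12, 0],
    [0, 0, 0, -3.2, 11.7, -13, 0],
    [0, 0, 0, -3.2, 11.7, -13, 0],
    [0, 0, 0, -3.2, 11.7, -13, 0],
  ],
)

```text
time_s: 16.65
tcp_pos: [0.5572, -0.0415, 0.0675]
orientation: [0.0, 0.611, 0.791, 0.0]
wrist_force: [0.4, 0.3, 1.0]
gripper_width: 0.005
```

jog_arm(
  moves=[
    [0, 0, 0, 0, 0, -0.2, 0],
    [0, 0, 0, 0, 0, -0.4, 0],
    [0, 0, 0, 0, 0, -0.6, 0],
    [0, 0, 0, 0, 0, -0.7, 0],
    [0, 0, 0, 0, 0, -0.7, 0],
  ],
)

```text
time_s: 17.15
tcp_pos: [0.5571, -0.0412, 0.0605]
orientation: [0.0, 0.611, 0.792, 0.0]
wrist_force: [-0.0, -0.0, -0.3]
gripper_width: 0.005
```

jog_arm(
  moves=[
    [0, 0, 0, 0, 0, -0.1, 0],
    [0, 0, 0, 0, 0, -0.1, 0],
  ],
)

```text
time_s: 17.35
tcp_pos: [0.557, -0.0412, 0.0603]
orientation: [0.0, 0.611, 0.792, -0.0]
wrist_force: [-3.2, 1.4, 8.3]
gripper_width: 0.005
```

jog_arm(
  moves=[
    [0, 0, 0, 0, 0, -0.1, 0],
    [0, 0, 0, 0, 0, -0.1, 0],
  ],
)

```text
time_s: 17.55
tcp_pos: [0.5571, -0.0412, 0.0602]
orientation: [0.0, 0.611, 0.792, -0.0]
wrist_force: [-6.2, 1.1, 14.0]
gripper_width: 0.006
```

It holds: 14 N with no sinking, at z = 0.0602. I'll increase a bit and relieve the sideways force.

jog_arm(
  moves=[
    [0, 0, 0, -0.05, 0, -0.07, 0],
    [0, 0, 0, -0.1, 0, -0.14, 0],
    [0, 0, 0, -0.1, 0, -0.14, 0],
  ],
)

```text
time_s: 17.85
tcp_pos: [0.557, -0.0412, 0.0601]
orientation: [0.001, 0.611, 0.792, 0.0]
wrist_force: [-7.9, 0.5, 20.7]
gripper_width: 0.007
```

```bash
python3 ck.py w13; python3 - <<'E'
from h import *
im,rz,K,M=snap("side");save("side13.png",cv2.resize(im[100:300,150:350],None,fx=3,fy=3,interpolation=cv2.INTER_CUBIC))
E
```

```text
[ 0.55703542 -0.04124622  0.06013606] [-7.88491023  0.54851244 20.66260733] 17.85
top plane (slope x',y', z at foot) [-0.00077344  0.00016577  0.06000725] 66904
14.677726745605469 (171.84471130371094, 122.8086166381836) [[510.6748046875, 80.95240020751953], [541.792236328125, -37.8485107421875], [708.029052734375, 5.6938323974609375], [676.91162109375, 124.49474334716797]]
```

View pics/side13.png

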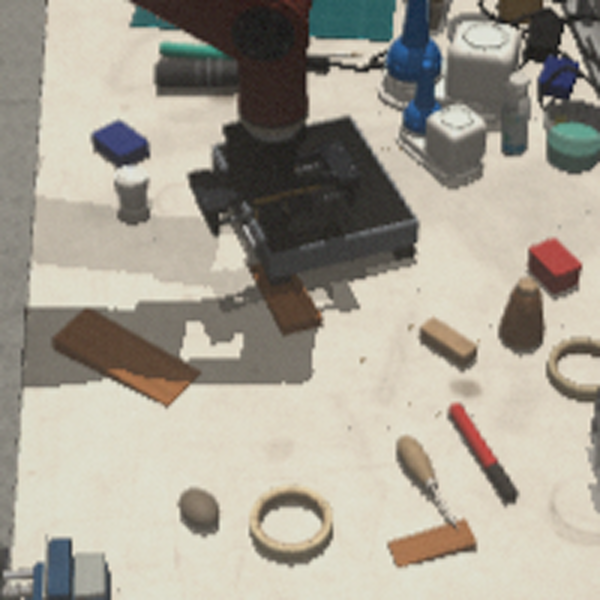

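The side view shows the wedge under the front right corner at (285,300), the gripper on the corner above it, and the other objects where they were. The chest is level under 20.7 N, so I'll hand it in.

```bash
python3 - <<'E'
from h import *
o=arm.get_obs();print(o["wrist_force"],o["tcp_pos"]);print(arm.job_done())
E
```

```text
[-7.62292971  1.46531963 20.23100834] [ 0.55706196 -0.04123145  0.06015961]
the job is handed in; nothing more can be done
None
```

The job is handed in: the middle-sized wedge is under the short foot, and the arm is still pressing on the chest above it with about 20 N.

- **Feeling the rock:** I pressed over the short foot. The foot reached the bench about 6 mm down, where the force rose from 8.6 to 17 N, and I let go. The chest returned to level in the same place.
- **Placing the wedge:** I nudged the wedge's side to line it up, then pushed it by its tail under the foot. I stopped at about 6 N, slightly over the 5 N at which it starts to lift the corner. The wedge then sat about 1 mm off the foot's centre line, parallel to the chest.
- **Last checks:** With the full press on, the fingertip sank about 0.3 mm after touching, where the first press sank about 6 mm. The chest top read level, with slopes under 0.001 and 60.0 mm height at the foot. The chest's corner had stayed within about 1 mm when last measured, just before the final press. In the side picture the other objects are where they were.
- **Imperfections:** About 8 N of sideways force stayed on the fingertip during the final press; my small correction did not remove it. The wedge stopped deeper than the first press suggested, at a thickness of about 7.4 mm against the 6 mm gap I estimated. The final press and level checks still agreed that it carries the load.

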